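# Build up a keyed pipe stand

## Task

Build up the pipe stand. Take the taller of the two notched collars off its stud on the sloping rack and set it on the bolted-down foot, turned so that its lugs drop fully into the foot ring's notches; then take the V-head off the rack and key it into the top of the collar in the same way. Work gently: feel for the notches rather than forcing the parts, leave the short collar on its stud, and leave the stand upright and let go of.

Things in the scene. Friction and masses are not known exactly. Their poses are not given: they have to be found in the camera images.
- foot: Fixed foot of the pipe stand: green plate 110 x 110 x 10 mm bolted to the table, a green column and on it a notched steel ring of 60 mm diameter with two flats. Origin on the table under the column's axis, z up. The ring swivels stiffly (0.3 N m) about z, up to 0.35 rad either way from the foot's axes; where it stands at the start is not given by this pose, only seen or felt
- foot_top (a point): Centre of the ring's top (merlon tops), 62 mm above the table. Between the merlons are 3 notches 10 mm deep: a wide one toward the ring's -x, narrow ones 60 degrees either side of +x, each 1 mm wider than its lug on either flank; parts key in one way round only. A part fully home has its underside at this height; one riding with lug tips on the merlons stands 9 mm higher
- rack: Fixed grey sheet-steel rack at the robot's left, 305 mm wide (its y), 125 mm deep, origin on the table under its middle. Its board slopes 30 degrees about its y: low at its -x side, which faces the middle of the table, high at +x
- rack_stud (a point): Foot of the rack's middle stud, 62 mm over the rack's origin. 3 studs stand square to the sloping board (29 mm diameter, 30 mm long), 95 mm apart along the rack's y. One part stands on each, tilted with the board, its bore loose on the stud (2 to 3 mm play): draw it off along its own z axis by 40 mm to be clear
- tall_collar: Taller collar: steel ring, 60 mm diameter, 36 mm bore, 55 mm tall, two flats 50 mm apart facing its +y and -y over the whole height, for the gripper. Origin at the centre of its flat underside, z its axis toward the notched end. Its wide lug points to -x. 0.36 to 0.57 kg. Starts on any stud, tilted 30 degrees with the board
- collar_lugs (a point): Point on the tall collar's axis level with its lug tips, 9 mm below the underside. All parts have the same 3 lugs: a wide one at -x (60 degrees of arc) and narrow ones (40 degrees of arc) 60 degrees either side of +x; radii 18 to 30 mm; tips chamfered 2 mm on each flank
- collar_top (a point): Centre of the tall collar's top (merlon tops), 55 mm above its underside; 3 notches 10 mm deep as in the foot's ring, in line with the lugs below
- v_head: V-head: keyed base as a collar's (60 mm ring, bore 22 mm deep, same lugs below, wide one at -x) bearing a steel V-block 64 mm long (x), 50 mm wide (y); sides facing +y and -y flat, 50 mm apart. Origin at the centre of the flat underside, z up toward the V groove, which runs along x; 54 mm from underside to top edges. 0.36 to 0.57 kg. Starts on any stud, tilted 30 degrees
- short_collar: Spare short collar, shaped like the taller one but only 30 mm from underside to merlon tops; origin at the centre of its underside. Stays on its stud
There are look-alikes about, which are no part of the job. What is shaped like the v_head but green or white is not meant.

How it is judged:
By the outcome, as a careful person would: the job done as asked, in the order asked, and still so for the second after the job is handed in, with the robot touching nothing.
It also fails if it takes over 67 s, if anything falls off the work surface, if the arm or the gripper's body presses on something with over 40 N, if the wrist force passes 120 N, or if a joint passes its speed limit or range.

## Robot

A 6-joint arm with a two-finger parallel gripper is mounted at the origin on a cart in front of the work surface, level with it; the furniture and walls round the work are solid. World frame = base frame: x ahead of the robot, y to its left, z up, the work surface at z = 0. Lengths are in m, angles in rad, forces in N, time in s.
With the tool pointing down it reaches from about 0.225 to 0.875 m from the base axis. Payload 3.4 kg.
Tool frame: the origin (TCP) lies on the centre line of the jaws, within the pads' length; the fingertips stand 14 mm ahead of it and the grasp point (between the pads) lies 5 mm behind it; z points along the fingers, y is the line along which they close (so a half turn about z gives the same grasp; the last joint's range is limited). The gripper opens to 85 mm and grips with 20 to 120 N. Pads are 22 mm wide; open, the fingers measure 114 mm over their backs; the gripper's body (76 mm by 85 mm) begins 54 mm behind the grasp point. The pads swing forward as they close: fully open they stand 13 mm farther back than shut.
Start: joints at [1.124, 0.276, 1.505, -0, 1.361, -0.121], TCP at [0.184, 0.545, 0.245] pointing down, gripper open.
Joint ranges: [-2.89, 2.89], [-0.75, 2.08], [0.22, 2.7], [-1.18, 4.32], [0.11, 2.71], [-2.7, 2.7]. Speed limits (rad/s): [2.57, 2.57, 3.14, 3.14, 3.14, 3.14].

## Interface

Orientations are given as a unit quaternion [w, x, y, z].
In Python, from rig import manip, eyes gives the robot as it stands.
- The arm moves only by the shell command python3 -m creep 'ROWS' [FORCE]. ROWS is JSON, a list of rows, each a list of 5 numbers: the opening, from 0 (shut) to 1 (fully open), then the shift along the tool's x, y, z normalised to -1 to 1, where 1 is 0.5 m, then the turn about the tool's z normalised to -1 to 1, where 1 is 360 degrees. In form: [[fingers, dx, dy, dz, spin], ...]. A call has 1 to 10 rows; each row is the pose to reach, as a shift and turn from the pose commanded when the call began, along the tool's axes at that moment, turning the shorter way round; what a row does not reach only later rows make up. A row lasts 1/10 s, in which the tool goes at most 50 mm and 8.59 degrees, less where a joint would pass 70% of its speed; a pose out of reach is approached as far as the arm can. A call with a number of a shift or a turn outside -1 to 1 is refused whole. A call with a gripper value outside its range is refused whole. The fingers move at their own pace and stop on an object; FORCE is the grip in N (left out, the last holds). Time passes only in rows, so rows that repeat a pose let the fingers close. It gives the time, the measured TCP pose, the force, the opening and the grip force at its end, in the units of the state.
- manip.get_state(): the state, without advancing time (a new reading comes with each control period).
- eyes.get_image(name): name is "scene" or "top" or "wrist"; returns a dict with "frame" (384x512x3 uint8, red, green, blue), "fx", "fy", "cx", "cy" (pixels), "k1" (the pictures are not rectified: a ray, as slopes to the right and down, at radius r is drawn at 1 + k1 r^2 times it, then the intrinsics apply), "R" (3x3) and "t" (3): a world point X has camera coordinates R X + t. Camera axes: x right, y down, z forward; pixel columns grow to the right and rows downward; lengths in m; the calibration is good to about 2 mm. A picture is of the moment at which its call begins. There is no depth.
- manip.sign_off(): hands the job in; it is judged then, once.
Trained networks look in the newest picture that a camera, given by its name, has taken for a name from the list of things; names that differ only in an ending like _2 or _b are one class to them, and where a whole thing is asked for, a point or a joint stands for the part that bears it (a point fixed in the world has none). Each returns a list of dicts, best first, with "confidence" (0 to 1); they miss things now and then, are a little off and sometimes report something else, mostly with a low value. They report only what shows in the picture. A call takes as long as a camera call. They do not tell look-alikes from the thing itself.
- eyes.regions_of(camera, label): "mask" (384x512 bool, what is visible of it) and "bbox" ([left, top, right, bottom] in pixels, round what is visible of it).
- eyes.place_of(camera, label): "centre" ([column, row] in pixels: a listed point, or the origin of a listed thing).
The state is a dict: "clock": time; "qpos": joint angles; "qd": joint speeds; "effort": joint torques, N m; "position": TCP position; "ee_rot": TCP orientation; "contact_force": force on the tool from outside, world axes, zero at the start; "moment": the same for the moment, N m; "width": finger opening in m; "gripper_force": force on a finger pad.
Only numpy, scipy, OpenCV 4.12 (cv2) and the standard library are available. Lean on these libraries where they do the work, as an engineer would, in place of code of your own. Each camera call takes 0.05 s, during which the arm holds its last target. There are 200 camera calls.

## Working session

There is one attempt and no reset: what is moved stays moved. The work goes in short steps, Python scripts to look and compute and a shell command to move; the robot and the scene stay as the last step left them, time stands still between calls to the robot, and variables do not carry over. Pictures are saved under pics/ and viewed, at most 10 in all, crops included, and the job is handed in when it is done.

```bash
ls; mkdir -p pics
cat > h.py <<'E'
import numpy as np, cv2
from rig import manip, eyes
from scipy.spatial.transform import Rotation as Ro
def RT(q): return Ro.from_quat([q[1],q[2],q[3],q[0]]).as_matrix()
def ray(im,px):
    K=np.array([[im['fx'],0,im['cx']],[0,im['fy'],im['cy']],[0,0,1.]])
    p=cv2.undistortPoints(np.array([[px]],float),K,np.array([im['k1'],0,0,0,0.]))[0,0]
    R=np.array(im['R']);t=np.array(im['t'])
    d=R.T@np.array([p[0],p[1],1]); return -R.T@t,d/np.linalg.norm(d)
def proj(im,X):
    c=np.array(im['R'])@np.asarray(X,float)+np.array(im['t']); s=c[:2]/c[2]; s=s*(1+im['k1']*(s@s))
    return np.array([im['fx']*s[0]+im['cx'],im['fy']*s[1]+im['cy']])
def tri(rs):
    A=sum(np.eye(3)-np.outer(d,d) for o,d in rs); b=sum((np.eye(3)-np.outer(d,d))@o for o,d in rs)
    X=np.linalg.solve(A,b); return X,[np.linalg.norm((np.eye(3)-np.outer(d,d))@(X-o)) for o,d in rs]
def atz(im,px,z):
    o,d=ray(im,px); return o+d*(z-o[2])/d[2]
def save(im,name,box=None,s=1):
    f=im['frame'][...,::-1]
    if box: f=f[box[1]:box[3],box[0]:box[2]]
    cv2.imwrite('pics/'+name,cv2.resize(f,None,fx=s,fy=s,interpolation=cv2.INTER_CUBIC))
E
cat > a.py <<'E'
from h import *
ims={c:eyes.get_image(c) for c in('scene','top')}
for c in ims:
    for l in ('foot','foot_top','rack','rack_stud','tall_collar','collar_lugs','collar_top','v_head','short_collar'):
        print(c,l,[(np.round(d['centre'],1).tolist(),round(d['confidence'],2)) for d in eyes.place_of(c,l)[:4]])
a=np.hstack([ims['scene']['frame'],ims['top']['frame']])[...,::-1]
cv2.imwrite('pics/s.png',cv2.resize(ims['scene']['frame'][...,::-1],(800,600)));cv2.imwrite('pics/t.png',cv2.resize(ims['top']['frame'][...,::-1],(800,600)))
s=manip.get_state();print(s)
import pickle;pickle.dump(ims,open('ims.pkl','wb'))
E
python3 a.py
```

```text
pics
scene foot [([328.2, 274.2], 0.76)]
scene foot_top [([336.2, 262.3], 0.84)]
scene rack [([248.9, 194.4], 0.7), ([332.2, 261.5], 0.31)]
scene rack_stud [([247.0, 179.0], 0.67)]
scene tall_collar [([270.8, 165.6], 0.9)]
scene collar_lugs [([264.4, 169.2], 0.78)]
scene collar_top [([272.6, 164.1], 0.7)]
scene v_head [([209.4, 179.8], 0.73), ([224.8, 187.4], 0.7), ([270.2, 163.1], 0.7), ([302.1, 241.3], 0.59)]
scene short_collar [([246.8, 181.5], 0.7), ([332.5, 258.4], 0.64), ([221.7, 187.6], 0.17)]
top foot [([378.3, 205.7], 0.78)]
top foot_top [([379.9, 200.6], 0.64), ([229.8, 152.2], 0.63)]
top rack [([217.0, 192.0], 0.58)]
top rack_stud [([214.3, 186.9], 0.72)]
top tall_collar [([218.5, 155.7], 0.57)]
top collar_lugs [([216.1, 156.0], 0.62)]
top collar_top [([227.3, 150.0], 0.82), ([219.6, 192.7], 0.6)]
top v_head [([326.6, 197.6], 0.94), ([143.2, 255.9], 0.92), ([175.6, 217.8], 0.7), ([219.9, 223.0], 0.63)]
top short_collar [([218.9, 190.3], 0.76)]
{'clock': 1.0, 'qpos': array([ 1.12397950e+00,  2.75846843e-01,  1.50488810e+00, -7.18736590e-06,
        1.36072625e+00, -1.20962055e-01]), 'qd': array([-0.00045303, -0.00013094, -0.00217593,  0.00145334, -0.00051584,
        0.00154857]), 'effort': array([ 5.67016596e-04, -4.16671407e+01, -2.46098167e+01, -3.82199587e-04,
        2.61039504e-04, -1.95888344e-05]), 'position': array([0.18406472, 0.5447667 , 0.24536311]), 'ee_rot': array([2.17850717e-05, 1.62206776e-01, 9.86756787e-01, 6.21166881e-05]), 'contact_force': array([ 0.52668761, -0.86897984, -0.10969131]), 'moment': array([-0.00957694,  0.0085017 , -0.01032534]), 'gripper_force': 0.0, 'width': 0.08584298949828979}
```

View pics/s.png

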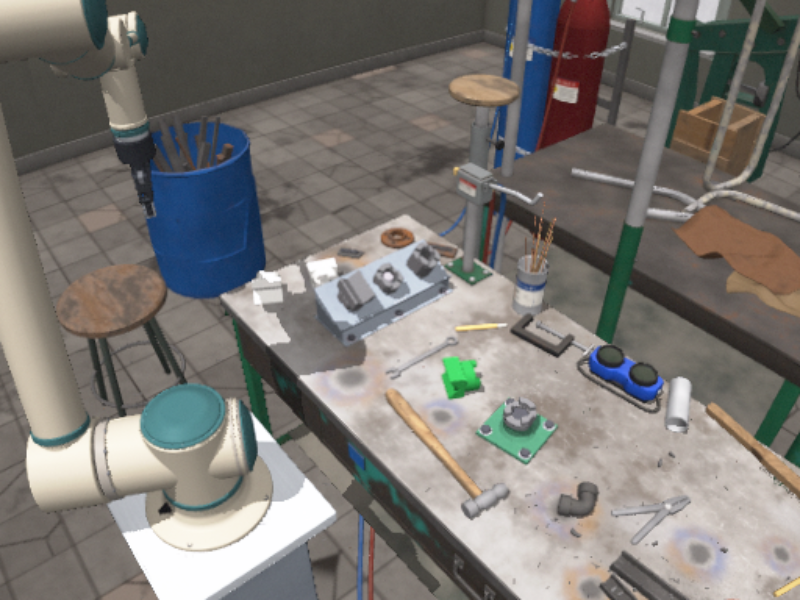

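View pics/t.png

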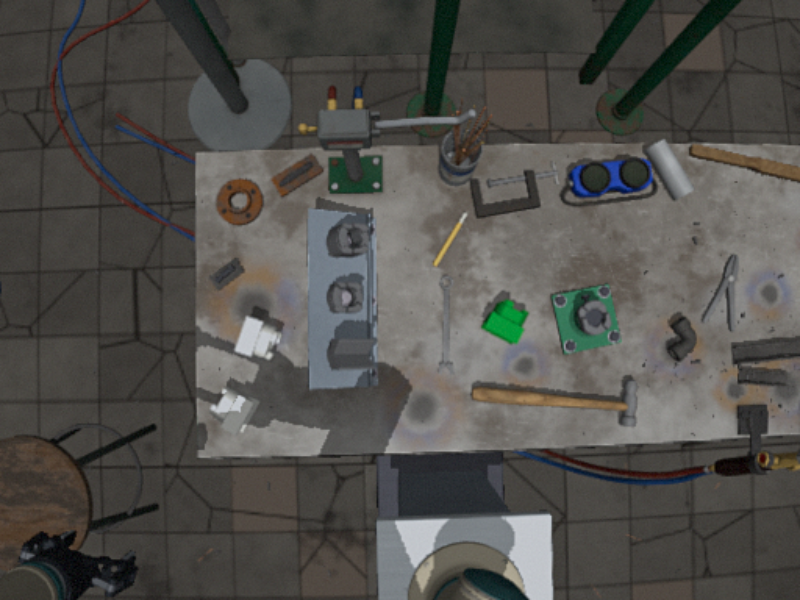

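Scene (in the 800 px picture): grey rack with V-head at (353,292), a collar at (388,278) and another at (424,260). The foot is at (520,415), and the green (460,375) and white (270,290)/(325,268) V-heads are look-alikes. Next come triangulation and an enlarged crop.

```bash
cat > b.py <<'E'
from h import *
import pickle
ims=pickle.load(open('ims.pkl','rb')); S,T=ims['scene'],ims['top']
def two(n,a,b):
    X,e=tri([ray(S,a),ray(T,b)]);print(n,X.round(4),np.round(e,4))
two('foot',[328.2,274.2],[378.3,205.7]);two('foot_top',[336.2,262.3],[379.9,200.6])
two('rack',[248.9,194.4],[217,192]);two('stud',[247,179],[214.3,186.9])
two('tall',[270.8,165.6],[218.5,155.7]);two('lugs',[264.4,169.2],[216.1,156]);two('ctop',[272.6,164.1],[227.3,150])
two('vh',[224.8,187.4],[219.9,223]);two('short',[246.8,181.5],[218.9,190.3])
for z,p in((.062,[379.9,200.6]),(0,[378.3,205.7])): print('top at z',atz(T,p,z))
print('scene ft',atz(S,[336.2,262.3],.062))
def crop(im,b,w,h): return cv2.resize(im['frame'][b[1]:b[3],b[0]:b[2]][...,::-1],(w,h),interpolation=cv2.INTER_CUBIC)
o=np.zeros((600,800,3),np.uint8)
o[:300,:400]=crop(S,[196,146,300,224],400,300);o[300:,:400]=crop(S,[300,240,364,288],400,300)
o[:,400:]=0
o[:300,400:]=crop(T,[345,175,409,223],400,300); o[300:,400:]=crop(T,[160,128,320,248],400,300)
cv2.imwrite('pics/c.png',o)
print('cams',[(-np.array(i['R']).T@np.array(i['t'])).round(3) for i in(S,T)])
E
python3 b.py
```

```text
foot [ 0.494  -0.2372  0.0154] [0.0035 0.0035]
foot_top [ 0.512  -0.236   0.0504] [0.0035 0.0035]
rack [ 0.5543  0.212  -0.0084] [0.0064 0.0064]
stud [0.5583 0.217  0.0561] [0.0002 0.0002]
tall [0.6426 0.1976 0.0855] [0.0064 0.0064]
lugs [0.638  0.2117 0.0649] [0.0031 0.0031]
ctop [0.6467 0.179  0.1012] [0.0031 0.0031]
vh [0.4582 0.2042 0.077 ] [0.0031 0.0031]
short [0.5484 0.2049 0.0571] [0.0002 0.0002]
top at z [ 0.50884004 -0.22964723  0.062     ]
top at z [ 0.497167   -0.24460642  0.        ]
scene ft [ 0.50649461 -0.24365037  0.062     ]
cams [array([-0.151, -0.682,  0.929]), array([0.461, 0.113, 1.108])]
```

View pics/c.png

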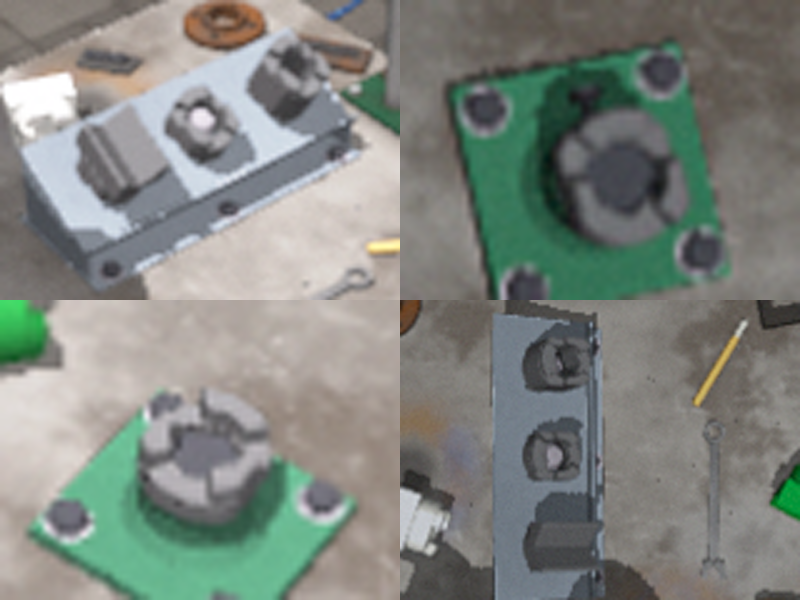

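Candidates on the rack are the collar at scene (272,164)/top (222,152), the collar at scene (247,180)/top (219,190), and the V-head at scene (225,187)/top (220,223). In the crop the far collar is clearly the tall one. The middle collar is short, with its stud tip flush inside it. The grey V-head is the near one on the rack, and the green and white ones are look-alikes. The foot ring's notches need a closer look, so I'll use the wrist camera.

```bash
cat > go.py <<'E'
import sys
from h import *
def go(X,Y,Z,yaw):  # yaw: direction (deg, world) of tool y, mod 180
    s=manip.get_state();M=RT(s['ee_rot']);p=np.array(s['position'])
    d=M.T@(np.array([X,Y,Z])-p)/.5
    cur=np.degrees(np.arctan2(M[1,1],M[0,1]))
    dy=(yaw-cur+90)%180-90     # world ccw; tool z is down -> spin = -dy
    print('pos',p.round(4),'tooly',round(cur,1),'q6',round(s['qpos'][5],3),'row d',d.round(4),'spin',round(-dy/360,4),'alt',round((-dy+(180 if dy>0 else -180))/360,4),'F',s['contact_force'].round(1),'t',s['clock'],'tz',M[:,2].round(3))
if __name__=='__main__': go(*map(float,sys.argv[1:5]))
E
python3 go.py 0.55 0.16 0.33 0
python3 - <<'E'
from h import *
im=eyes.get_image('wrist');s=manip.get_state();M=RT(s['ee_rot'])
C=-np.array(im['R']).T@np.array(im['t']);print('cam in tool',M.T@(C-s['position']),'fwd',M.T@np.array(im['R'])[2],'right',M.T@np.array(im['R'])[0],im['fx'],im['k1']);print(M.round(3))
E
```

```text
pos [0.1841 0.5448 0.2454] tooly 71.3 q6 -0.121 row d [-0.9397 -0.4947 -0.1693] spin 0.1981 alt -0.3019 F [ 0.5 -0.9 -0.1] t 1.0 tz [ 0.  0. -1.]
cam in tool [ 0.08177977  0.0002039  -0.1275816 ] fwd [-3.17949907e-01  2.92960706e-04  9.48107468e-01] right [-2.75232641e-04  9.99999882e-01 -4.01295082e-04] 277.7954990512461 -0.01725500017867689
[[-0.947  0.32   0.   ]
 [ 0.32   0.947  0.   ]
 [ 0.     0.    -1.   ]]
```

```bash
python3 go.py 0.57 0.21 0.28 0; python3 -m creep '[[1,-0.1,-0.05,-0.007,0.022],[1,-0.2,-0.1,-0.014,0.044],[1,-0.3,-0.15,-0.02,0.066],[1,-0.4,-0.2,-0.03,0.088],[1,-0.47,-0.25,-0.04,0.11],[1,-0.55,-0.3,-0.05,0.132],[1,-0.63,-0.35,-0.06,0.154],[1,-0.7,-0.4,-0.065,0.176],[1,-0.8,-0.42,-0.069,0.198],[1,-0.945,-0.395,-0.069,0.198]]'; python3 go.py 0.57 0.21 0.28 0
```

```text
pos [0.1841 0.5448 0.2453] tooly 71.3 q6 -0.121 row d [-0.9456 -0.3872 -0.0694] spin 0.1981 alt -0.3019 F [0.  0.2 0.5] t 1.05 tz [ 0.  0. -1.]
clock: 2.05
position: [0.5408, 0.2088, 0.281]
ee_rot: [0.001, 0.708, 0.706, 0.0]
contact_force: [1.2, 0.8, 1.6]
width: 0.0859
gripper_force: 0.0
pos [0.5408 0.2088 0.281 ] tooly -0.2 q6 0.253 row d [0.0027 0.0584 0.0021] spin -0.0006 alt 0.4994 F [1.2 0.8 1.6] t 2.05 tz [ 0.001 -0.    -1.   ]
```

```bash
python3 -m creep '[[1,0.003,0.058,0.002,-0.0006],[1,0.003,0.058,0.002,-0.0006],[1,0.003,0.058,0.002,-0.0006],[1,0.003,0.058,0.002,-0.0006]]' | head -2
cat > c.py <<'E'
from h import *
import sys,pickle
n=sys.argv[1]
im=eyes.get_image('wrist');pickle.dump(im,open(n+'.pkl','wb'))
for l in sys.argv[2:]:
    print(l,[(np.round(d['centre'],1).tolist(),round(d['confidence'],2)) for d in eyes.place_of('wrist',l)[:4]])
save(im,n+'.png',None,1.5625)
E
python3 c.py w1 rack_stud tall_collar collar_lugs collar_top v_head short_collar
```

```text
clock: 2.45
position: [0.5679, 0.2135, 0.2787]
rack_stud [([238.5, 163.0], 0.83)]
tall_collar [([313.4, 168.1], 0.88)]
collar_lugs [([311.3, 164.7], 0.73)]
collar_top [([319.2, 203.6], 0.64)]
v_head [([232.9, 326.3], 0.81), ([179.4, 60.1], 0.78)]
short_collar [([234.4, 172.8], 0.81)]
```

View pics/w1.png

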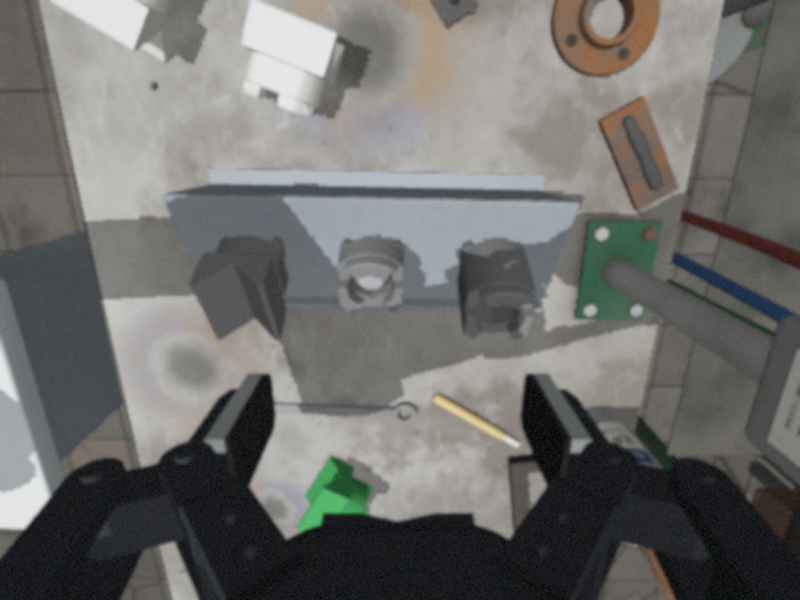

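The wrist view shows the rack lying level in the picture: V-head at (240,285), short collar at (372,272), tall collar at (497,285). Next I'll fit the rack pose from all the detections.

```bash
cat > fit.py <<'E'
from h import *
import pickle
from scipy.optimize import least_squares
ims=pickle.load(open('ims.pkl','rb')); S,T=ims['scene'],ims['top'];W=pickle.load(open('w1.pkl','rb'))
obs=[(S,'stud',[247,179]),(T,'stud',[214.3,186.9]),(W,'stud',[238.5,163]),
(S,'tall',[270.8,165.6]),(T,'tall',[218.5,155.7]),(W,'tall',[313.4,168.1]),(S,'lugs',[264.4,169.2]),(T,'lugs',[216.1,156]),(W,'lugs',[311.3,164.7]),
(S,'ctop',[272.6,164.1]),(T,'ctop',[227.3,150]),(W,'ctop',[319.2,203.6]),(S,'short',[246.8,181.5]),(T,'short',[218.9,190.3]),(W,'short',[234.4,172.8]),(S,'vh',[224.8,187.4]),(T,'vh',[219.9,223])]
def pts(p):
    c,s=np.cos(p[2]),np.sin(p[2]);Rz=np.array([[c,-s,0],[s,c,0],[0,0,1]])
    n=Rz@np.array([-.5,0,.866]);y=Rz@np.array([0,1,0]);o=np.array([p[0],p[1],.062]);k=.095*y
    return dict(stud=o,short=o+.009*n,tall=o-k+.009*n,lugs=o-k,ctop=o-k+.064*n,vh=o+k+.009*n,vtop=o+k+.063*n,n=n,y=y)
f=lambda p:np.concatenate([proj(i,pts(p)[k])-u for i,k,u in obs])
r=least_squares(f,[.55,.21,1.57],loss='soft_l1',f_scale=2)
print(r.x,np.degrees(r.x[2]));e=f(r.x).reshape(-1,2)
for (i,k,u),q in zip(obs,e): print('STW'[[S,T,W].index(i) if False else (0 if i is S else 1 if i is T else 2)],k,q.round(1))
for k,v in pts(r.x).items(): print(k,v.round(4))
E
python3 fit.py
```

```text
[0.5467334  0.20852702 1.57659325] 90.33213930500366
S stud [-1.2  1.1]
T stud [3.1 4. ]
W stud [-0.7  1.1]
S tall [-3.4  2.9]
T tall [-0.6 -0.5]
W tall [-0.1  1. ]
S lugs [2.1 0.5]
T lugs [ 0.4 -0.3]
W lugs [ 1.  -0.6]
S ctop [ 0.4 -3.2]
T ctop [-0.4  1.7]
W ctop [0.9 0.3]
S short [-0.2 -2.6]
T short [-0.1  0.3]
W short [ 3.1 -3.7]
S vh [-0.4  2.6]
T vh [-0.1  3.4]
stud [0.5467 0.2085 0.062 ]
short [0.5468 0.204  0.0698]
tall [0.6418 0.2046 0.0698]
lugs [0.6417 0.2091 0.062 ]
ctop [0.6419 0.1771 0.1174]
vh [0.4518 0.2035 0.0698]
vtop [0.4519 0.1765 0.1166]
n [ 0.0029 -0.5     0.866 ]
y [-1.     -0.0058  0.    ]
```

```bash
cat > ov.py <<'E'
from h import *
import pickle
ims=pickle.load(open('ims.pkl','rb')); S,T=ims['scene'],ims['top'];W=pickle.load(open('w1.pkl','rb'))
n=np.array([.003,-.5,.866]);n/=np.linalg.norm(n);px=np.array([.006,.866,.5]);px-=n*(px@n);px/=np.linalg.norm(px);py=np.cross(n,px)
o=np.array([.6418,.2046,.0698])
def circ(f,im,s,off):
    for h,c in((.055,(0,255,0)),(0,(255,255,0))):
        a=np.radians(np.arange(0,360,5));P=[]
        for t in a:
            x,y=.03*np.cos(t),np.clip(.03*np.sin(t),-.025,.025);P.append((proj(im,o+x*px+y*py+h*n)-off+.5)*s)
        cv2.polylines(f,[np.int32(P)],True,c,1)
    q=(proj(im,o-.03*px+.055*n)-off+.5)*s;cv2.circle(f,tuple(np.int32(q)),3,(0,0,255),-1)
rows=[]
for im,c in((W,(318,190)),(T,(222,154)),(S,(270,166))):
    b=[c[0]-26,c[1]-34,c[0]+26,c[1]+34];s=7.5
    w=(265,300);f=cv2.resize(im['frame'][b[1]:b[3],b[0]:b[2]][...,::-1],None,fx=5,fy=4.4,interpolation=cv2.INTER_CUBIC)
    g=f.copy();circ(g,im,np.array([5,4.4]),np.array(b[:2]));rows.append(np.vstack([f,g]))
a=np.hstack(rows);print(a.shape);cv2.imwrite('pics/ov.png',cv2.convertScaleAbs(a,alpha=1.6,beta=15))
E
python3 ov.py
```

```text
(598, 780, 3)
```

View pics/ov.png

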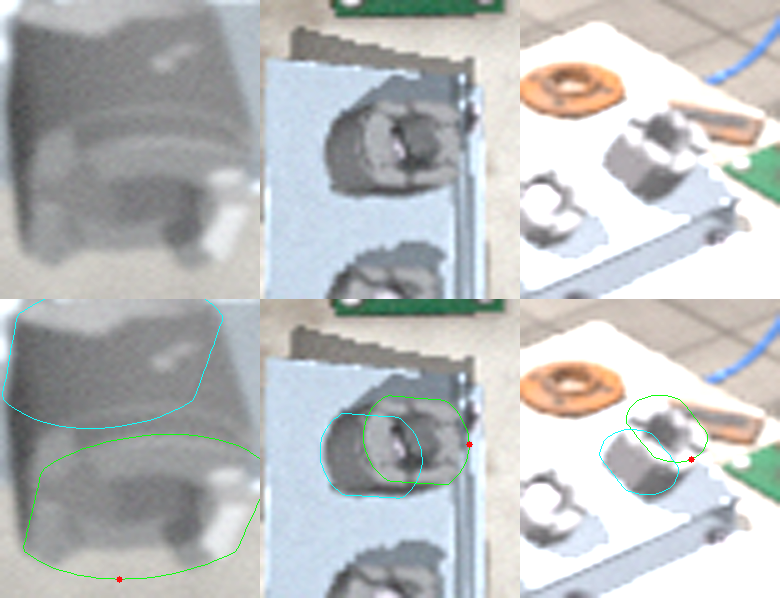

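```bash
python3 - <<'E'
from h import *
import pickle
ims=pickle.load(open('ims.pkl','rb')); S,T=ims['scene'],ims['top']
print('box',tri([ray(S,[304,118]),ray(T,[221,82])]),'plate near edge',atz(T,[227,122],0),'handle end',tri([ray(S,[343,128]),ray(T,[302,73])]))
E
python3 go.py .640 .1866 .16 0.3;python3 go.py .640 .1866 .096 0.3
```

```text
box (array([0.78327184, 0.17998194, 0.2345498 ]), [np.float64(0.00023229243707580368), np.float64(0.00023229243707568624)]) plate near edge [0.74973753 0.18273121 0.        ] handle end (array([0.77988092, 0.00186841, 0.27880507]), [np.float64(0.004064618867611831), np.float64(0.004064618867612047)])
pos [0.5686 0.2135 0.2791] tooly 0.3 q6 0.239 row d [-0.0546  0.1424  0.2383] spin 0.0 alt -0.5 F [-0.2 -0.5 -0.1] t 2.8 tz [ 0.001  0.    -1.   ]
pos [0.5686 0.2135 0.2791] tooly 0.3 q6 0.239 row d [-0.0546  0.1424  0.3663] spin 0.0 alt -0.5 F [-0.2 -0.5 -0.1] t 2.8 tz [ 0.001  0.    -1.   ]
```

```bash
python3 -m creep '[[0.8,-0.055,0.08,0.05,0],[0.8,-0.055,0.142,0.1,0],[0.8,-0.055,0.142,0.18,0],[0.8,-0.055,0.142,0.25,0],[0.8,-0.055,0.142,0.31,0],[0.8,-0.055,0.142,0.35,0],[0.8,-0.055,0.142,0.366,0],[0.8,-0.055,0.142,0.366,0]]' 30; python3 c.py w2; python3 go.py .640 .1866 .096 0.3
```

```text
clock: 3.6
position: [0.6395, 0.186, 0.0947]
ee_rot: [-0.001, 0.705, 0.709, -0.001]
contact_force: [-0.3, -0.5, 0.8]
width: 0.068
gripper_force: 0.0
pos [0.6404 0.1863 0.0961] tooly 0.3 q6 0.174 row d [ 0.0007 -0.0009  0.0002] spin -0.0001 alt 0.4999 F [0.2 0.1 0.9] t 3.65 tz [ 0.  0. -1.]
```

View pics/w2.png

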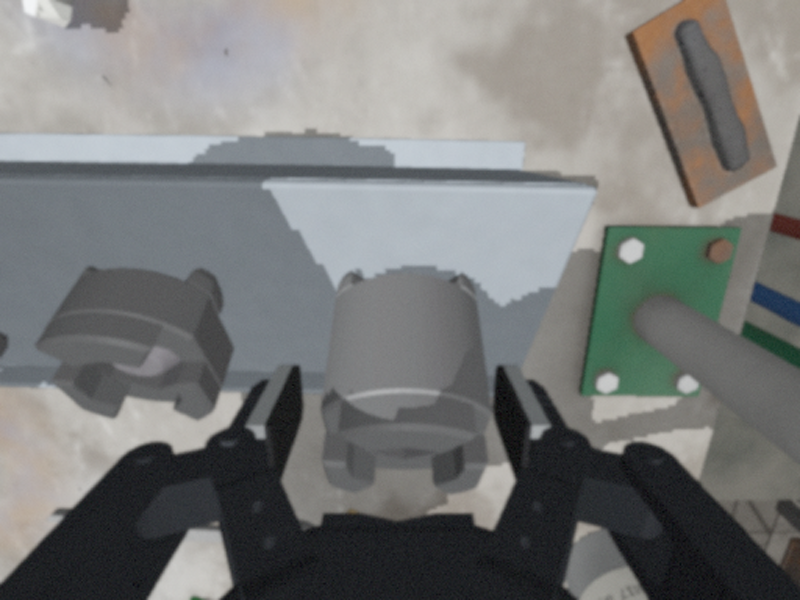

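The collar sits centred between the pads. Its broad merlon and the two narrow lugs at (350,280) and (462,285) face the camera, so its wide lug points to world -y. Closing the jaws.

```bash
python3 -m creep '[[0.45,0,0,0,0],[0.45,0,0,0,0],[0.45,0,0,0,0],[0.45,0,0,0,0],[0.45,0,0,0,0],[0.45,0,0,0,0]]' 30
```

```text
clock: 4.25
position: [0.6417, 0.1863, 0.0977]
ee_rot: [0.001, 0.705, 0.709, 0.002]
contact_force: [1.6, -0.5, 6.2]
width: 0.0495
gripper_force: 32.4
```

```bash
python3 -m creep '[[0.4,-0.005,0,-0.009,0],[0.4,-0.01,0,-0.017,0],[0.4,-0.015,0,-0.026,0],[0.4,-0.02,0,-0.035,0],[0.4,-0.025,0,-0.043,0],[0.4,-0.035,0,-0.061,0],[0.4,-0.045,0,-0.078,0],[0.4,-0.055,0,-0.095,0],[0.4,-0.07,0,-0.16,0],[0.4,-0.07,0,-0.2,0]]'; python3 c.py w3; python3 go.py 0.5 -0.1 0.25 0
```

```text
clock: 5.25
position: [0.6408, 0.1495, 0.1981]
ee_rot: [0.001, 0.706, 0.708, 0.0]
contact_force: [1.2, 0.2, -3.4]
width: 0.0496
gripper_force: 32.8
pos [0.6426 0.1503 0.2018] tooly 0.2 q6 0.121 row d [-0.4995 -0.2863 -0.099 ] spin 0.0006 alt -0.4994 F [ 0.1  0.2 -0. ] t 5.3 tz [ 0.008  0.001 -1.   ]
```

View pics/w3.png

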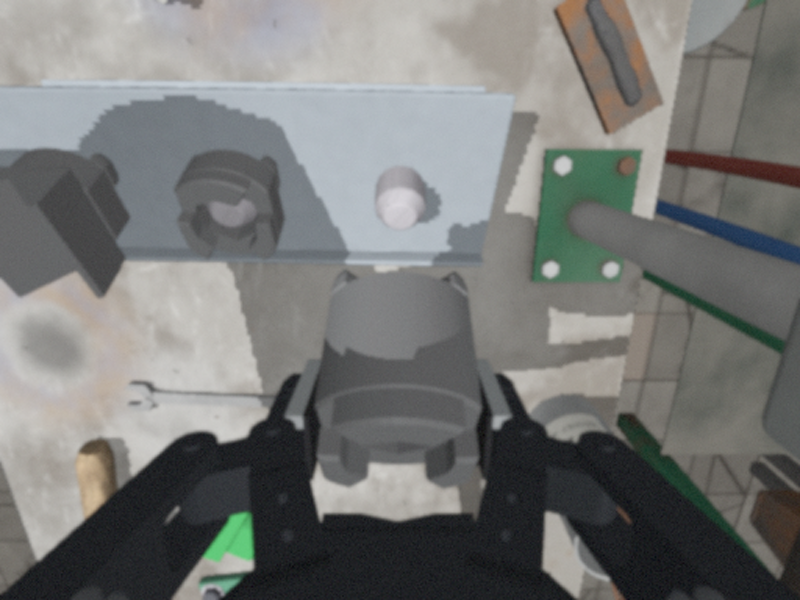

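The collar is gripped, clear of its stud and still tilted. I'll stand it upright on bare table, rolling it over its low lug, and then regrasp it square. First, a clear spot.

```bash
python3 - <<'E'
from h import *
import pickle
T=pickle.load(open('ims.pkl','rb'))['top']
for n,p in dict(spot=(520,250),clampL=(475,215),clampBot=(510,215),pencilbot=(436,265),penciltop=(465,212),wrenchtop=(446,278),greenV_top=(510,300),greenR=(528,315),plateUL=(553,293),plateUR=(607,286),plateLR=(621,346),plateLL=(569,353)).items(): print(n,atz(T,(p[0]/1.5625,p[1]/1.5625),0 if 'plate' not in n else .01)[:2].round(3))
E
python3 go.py .61 -.12 .2 0.3
```

```text
spot [ 0.632 -0.118]
clampL [ 0.699 -0.037]
clampBot [ 0.697 -0.102]
pencilbot [0.608 0.037]
penciltop [ 0.705 -0.019]
wrenchtop [0.584 0.02 ]
greenV_top [ 0.54  -0.096]
greenR [ 0.512 -0.128]
plateUL [ 0.55  -0.173]
plateUR [ 0.561 -0.274]
plateLR [ 0.45  -0.295]
plateLL [ 0.441 -0.198]
pos [0.6426 0.1503 0.2018] tooly 0.2 q6 0.121 row d [-0.5404 -0.0673  0.0028] spin -0.0002 alt 0.4998 F [ 0.1  0.2 -0. ] t 5.3 tz [ 0.008  0.001 -1.   ]
```

```bash
python3 -m creep '[[0.4,-0.1,-0.01,0,0],[0.4,-0.2,-0.02,0,0],[0.4,-0.3,-0.035,0,0],[0.4,-0.4,-0.035,0,0],[0.4,-0.5,-0.035,0.05,0],[0.4,-0.55,-0.035,0.13,0],[0.4,-0.55,-0.035,0.2,0],[0.4,-0.55,-0.035,0.25,0],[0.4,-0.55,-0.035,0.274,0],[0.4,-0.55,-0.035,0.274,0]]'; python3 go.py .625 -.125 .049 .3
```

```text
clock: 6.3
position: [0.6227, -0.1237, 0.0569]
ee_rot: [-0.002, 0.705, 0.709, -0.001]
contact_force: [-0.6, 0.3, -3.0]
width: 0.0498
gripper_force: 32.6
pos [ 0.6227 -0.1237  0.0569] tooly 0.3 q6 -0.31 row d [-0.0026  0.0046  0.0157] spin -0.0001 alt 0.4999 F [-0.6  0.3 -3. ] t 6.3 tz [-0.004  0.001 -1.   ]
```

```bash
python3 -m creep '[[0.4,0,0,0,0],[0.4,0,0,0,0],[0.4,0,0,0.006,0],[0.4,0,0,0.012,0],[0.4,0,0,0.018,0],[0.4,0,0,0.024,0],[0.4,0,0,0.03,0],[0.4,0,0,0.03,0]]' 22; python3 go.py .625 -.125 .049 .3
```

```text
clock: 7.1
position: [0.6251, -0.1239, 0.0494]
ee_rot: [0.002, 0.705, 0.709, 0.001]
contact_force: [-6.4, 2.4, 26.0]
width: 0.0497
gripper_force: 34.4
pos [ 0.6251 -0.1239  0.0494] tooly 0.3 q6 -0.31 row d [-0.0023 -0.0001  0.0008] spin -0.0001 alt 0.4999 F [-6.4  2.4 26. ] t 7.1 tz [ 0.004 -0.001 -1.   ]
```

```bash
python3 -m creep '[[0.4,0.009,0,0.001,0],[0.4,0.019,0,0.003,0],[0.4,0.028,0,0.006,0],[0.4,0.036,0,0.009,0],[0.4,0.045,0,0.013,0],[0.4,0.053,0,0.017,0],[0.4,0.053,0,0.019,0]]' 20; python3 c.py w4
```

```text
clock: 7.8
position: [0.6246, -0.0973, 0.0374]
ee_rot: [0.001, 0.705, 0.709, 0.001]
contact_force: [-5.2, 2.2, 19.2]
width: 0.0496
gripper_force: 36.7
```

View pics/w4.png

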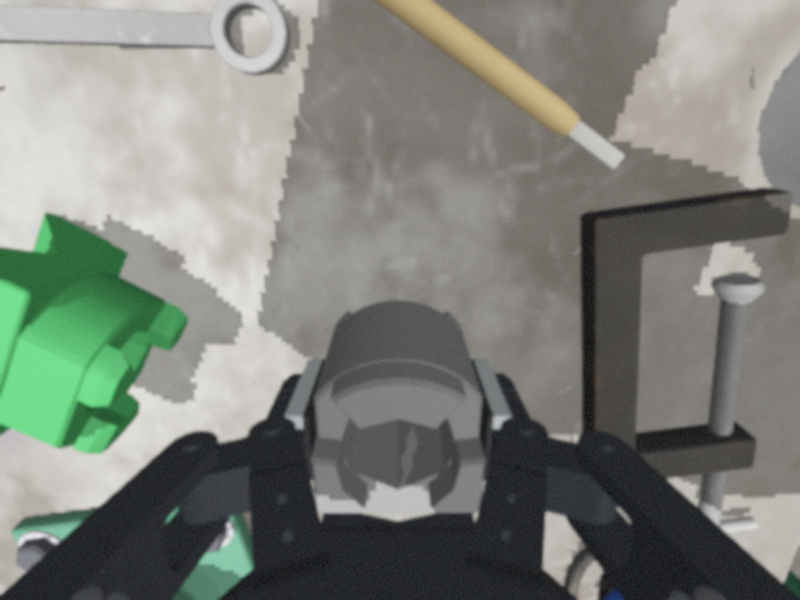

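```bash
python3 -m creep '[[0.8,0,0,0,0],[0.8,0,0,0,0],[0.8,0,0,-0.005,0],[0.8,0,0,-0.06,0],[0.8,0,0,-0.15,0],[0.8,0,0,-0.25,0],[0.8,-0.1,-0.04,-0.35,0],[0.8,-0.2,-0.08,-0.42,0],[0.8,-0.3,-0.12,-0.42,0],[0.8,-0.4,-0.15,-0.42,0]]'; python3 -m creep '[[0.8,0,0,0,0],[0.8,0,0,0,0],[0.8,0,0,0,0]]'|head -2; python3 c.py w5 tall_collar collar_top foot_top foot
```

```text
clock: 8.85
position: [0.5622, -0.263, 0.2427]
ee_rot: [0.002, 0.705, 0.709, 0.001]
contact_force: [1.4, 0.4, -0.6]
width: 0.0681
gripper_force: 0.0
clock: 9.15
position: [0.5621, -0.2606, 0.2396]
tall_collar [([309.5, 19.1], 0.55)]
collar_top []
foot_top [([199.3, 144.8], 0.9)]
foot [([207.8, 136.6], 0.88)]
```

View pics/w5.png

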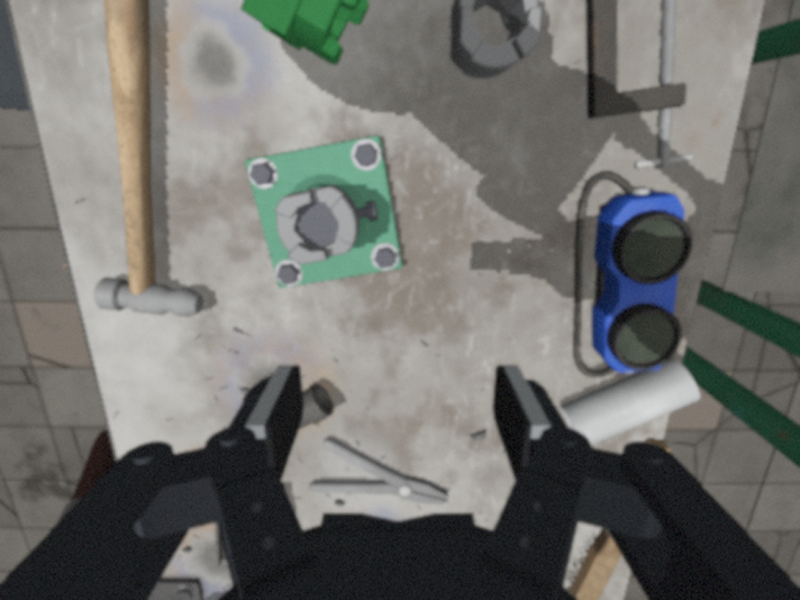

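The collar now stands upright on its lugs at (495,30), and the foot ring is at (318,220) with its notches visible. I'll measure the ring angle numerically.

```bash
cat > ring.py <<'E'
from h import *
import pickle
from scipy.optimize import least_squares
ims=pickle.load(open('ims.pkl','rb')); S,T=ims['scene'],ims['top'];W=pickle.load(open('w5.pkl','rb'))
ob=[(W,[199.3,144.8],.062,1),(W,[207.8,136.6],0,1),(T,[379.9,200.6],.062,.5),(T,[378.3,205.7],0,.5),(S,[336.2,262.3],.062,.5),(S,[328.2,274.2],0,.5)]
for i,u,z,w in ob: print(atz(i,u,z)[:2].round(4),end=' ')
print('collar',atz(W,[309.5,19.1],.009))
f=lambda p:np.concatenate([(proj(i,[p[0],p[1],z])-u)*w for i,u,z,w in ob])
r=least_squares(f,[.505,-.237],loss='soft_l1');c=r.x;print('centre',c)
def prof(im,c,z=.062):
    g=cv2.GaussianBlur(cv2.cvtColor(im['frame'],cv2.COLOR_RGB2GRAY),(0,0),.6).astype(np.float32);a=np.radians(np.arange(0,360,3))
    P=np.array([[proj(im,[c[0]+r*np.cos(t),c[1]+r*np.sin(t),z]) for t in a] for r in np.arange(.021,.0281,.001)],np.float32)
    return cv2.remap(g,P[...,0],P[...,1],cv2.INTER_LINEAR).mean(0)
def score(p,psi):
    a=np.arange(0,360,3);m=np.zeros(120,bool)
    for ce,w in((180,32),(60,22),(-60,22)): m|=np.abs((a-psi-ce+180)%360-180)<w
    return (p[~m].mean()-p[m].mean())/p.std()
for n,im in (('W',W),('T',T),('S',S)):
    best=[]
    for dx in np.arange(-.008,.0081,.002):
        for dy in np.arange(-.008,.0081,.002):
            p=prof(im,c+[dx,dy]);sc=[score(p,q) for q in range(0,360,3)];k=int(np.argmax(sc));best.append((round(sc[k],3),k*3,round(dx*1e3),round(dy*1e3)))
    best.sort(reverse=True);print(n,best[:6]);print(prof(im,c)[::4].astype(int))
E
python3 ring.py
```

```text
[ 0.5011 -0.2337] [ 0.5006 -0.2339] [ 0.5088 -0.2296] [ 0.4972 -0.2446] [ 0.5065 -0.2437] [ 0.5016 -0.2279] collar [ 0.62420007 -0.09829503  0.009     ]
centre [ 0.50100178 -0.23383724]
W [(np.float32(1.399), 306, 8, -8), (np.float32(1.358), 135, -6, 6), (np.float32(1.353), 141, -6, 4), (np.float32(1.343), 303, 8, -6), (np.float32(1.339), 126, -6, 8), (np.float32(1.323), 135, -8, 6)]
[165 165 166 165 162 166 157  99 133 136 147 163 165 156 158 157 156 155
 156 150 165 161 157 154 146 120 152 163 157 164]
T [(np.float32(1.31), 270, 2, -8), (np.float32(1.244), 273, 4, -8), (np.float32(1.241), 261, 0, -8), (np.float32(1.236), 267, 2, -6), (np.float32(1.2), 258, 0, -6), (np.float32(1.186), 240, -4, -6)]
[110 110 109 108  86 103 104  76  78  84  93 104 105 105 108 108 106 104
  90  91 107 106 101 100  95  90  98 106 105 108]
S [(np.float32(1.488), 84, -8, -6), (np.float32(1.438), 84, -8, -8), (np.float32(1.419), 21, 2, 2), (np.float32(1.411), 21, 0, 2), (np.float32(1.388), 18, 2, 0), (np.float32(1.344), 18, 4, 0)]
[172 174 174 168 150 167 148 126 128 150 177 175 171 157 117 136 156 142
 141 135 171 171 159 154 166 168 132 120 159 172]
```

```bash
python3 -m creep '[[0.8,-0.04,-0.06,0.06,0],[0.8,-0.08,-0.122,0.12,0],[0.8,-0.08,-0.122,0.18,0],[0.8,-0.08,-0.122,0.18,0],[0.8,-0.08,-0.122,0.18,0],[0.8,-0.08,-0.122,0.18,0]]'|head -2; python3 c.py w6 foot_top foot
cat > rect.py <<'E'
from h import *
import pickle
ims=pickle.load(open('ims.pkl','rb'));W=pickle.load(open('w6.pkl','rb'))
c=np.array([.501,-.234]);out=[]
for im,z in((W,.062),(W,.052),(ims['top'],.062),(ims['scene'],.062)):
    n=300 if im is not W else 400
    n=400;g=np.linspace(-.042,.042,n)   # image right=+x, up=+y
    P=np.array([[proj(im,[c[0]+x,c[1]+y,z]) for x in g] for y in g[::-1]],np.float32)
    f=cv2.remap(im['frame'],P[...,0],P[...,1],cv2.INTER_CUBIC)[...,::-1].copy()
    f=cv2.convertScaleAbs(f,alpha=1.0+.3*(im is not W))
    for r in(18,30): cv2.circle(f,(200,200),int(r/84*400),(0,0,255) if r==30 else (255,0,0),1)
    for a in range(0,360,30):
        q=np.array([np.cos(np.radians(a)),-np.sin(np.radians(a))]);cv2.line(f,tuple(np.int32(200+q*155)),tuple(np.int32(200+q*(185 if a==0 else 168))),(0,255,255),2)
    out.append(cv2.resize(f,(400,300)) if False else f)
a=np.hstack(out[:2]);b=np.hstack(out[2:]);cv2.imwrite('pics/ring.png',cv2.resize(np.vstack([a,b]),(600,600)))
E
python3 rect.py
```

```text
clock: 10.0
position: [0.5031, -0.3021, 0.1519]
foot_top []
foot [([252.8, 108.9], 0.83)]
```

View pics/ring.png

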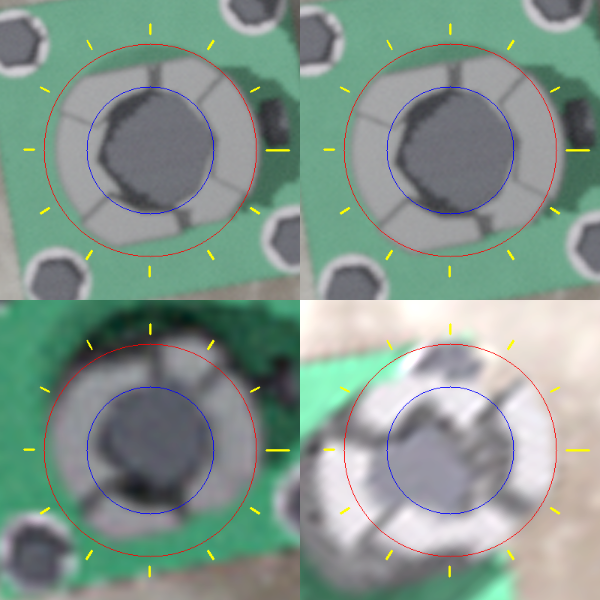

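The ring shows clearly. Its notch edges lie at about 50°, 90°, 157°, 223°, 292° and 336°, which puts ring +x at about 11° and the wide notch toward world -x. The centre is about (0.503,-0.234). Back to the collar.

```bash
python3 -m creep '[[0.8,0.08,0.06,-0.05,0],[0.8,0.15,0.13,-0.096,0],[0.8,0.22,0.2,-0.096,0],[0.8,0.274,0.242,-0.096,0],[0.8,0.274,0.242,-0.096,0],[0.8,0.274,0.242,-0.096,0]]'|head -2; python3 c.py w7 tall_collar collar_top collar_lugs
cat > z.py <<'E'
import sys,pickle
from h import *
im=pickle.load(open(sys.argv[1]+'.pkl','rb'))
for a in sys.argv[2:]:
    u,v,z=map(float,a.split(','));print(atz(im,[u,v],z).round(4))
E
python3 go.py .6243 -.0980 .037 .3
```

```text
clock: 10.75
position: [0.6223, -0.1632, 0.1987]
tall_collar [([259.7, 112.4], 0.81)]
collar_top [([256.7, 115.1], 0.77), ([144.8, 240.0], 0.22)]
collar_lugs [([253.9, 108.8], 0.62)]
pos [ 0.6209 -0.1654  0.1983] tooly 0.2 q6 -0.371 row d [0.1348 0.0074 0.3226] spin -0.0003 alt 0.4997 F [-0.6 -0.3 -0.1] t 10.95 tz [-0. -0. -1.]
```

```bash
python3 z.py w7 259.7,112.4,.009 256.7,115.1,.064 253.9,108.8,0; python3 -m creep '[[0.8,0.06,0.007,0.05,0],[0.8,0.135,0.007,0.12,0],[0.8,0.135,0.007,0.2,0],[0.8,0.135,0.007,0.27,0],[0.8,0.135,0.007,0.3,0],[0.8,0.135,0.007,0.315,0],[0.8,0.135,0.007,0.315,0]]';python3 go.py .6243 -.0980 .037 .3
```

```text
[ 0.628  -0.1024  0.009 ]
[ 0.6242 -0.1011  0.064 ]
[ 0.6215 -0.0991  0.    ]
clock: 11.65
position: [0.6241, -0.0976, 0.04]
ee_rot: [-0.001, 0.706, 0.708, -0.0]
contact_force: [-0.1, 0.0, 1.2]
width: 0.0684
gripper_force: 0.0
pos [ 0.6241 -0.0976  0.04  ] tooly 0.2 q6 -0.268 row d [-0.0008  0.0004  0.006 ] spin -0.0003 alt 0.4997 F [-0.1  0.   1.2] t 11.65 tz [-0.002  0.    -1.   ]
```

```bash
python3 -m creep '[[0.8,-0.005,0,0.002,0],[0.4,-0.005,0,0.002,0],[0.4,-0.005,0,0.002,0],[0.4,-0.005,0,0.002,0],[0.4,-0.005,0,0.002,0],[0.4,-0.005,0,0.002,0],[0.4,-0.005,0,0.002,0]]' 50; python3 -m creep '[[0.4,0,0,-0.02,0],[0.4,0,0,-0.08,0],[0.4,0,0,-0.15,0],[0.4,0,0,-0.23,0],[0.4,0,0,-0.23,0]]'; python3 c.py w8 collar_top tall_collar; python3 go.py .503 -.234 .12 -79
```

```text
clock: 12.35
position: [0.6257, -0.0999, 0.0412]
ee_rot: [0.001, 0.705, 0.709, 0.0]
contact_force: [-1.7, -1.5, 7.5]
width: 0.0493
gripper_force: 53.4
clock: 12.85
position: [0.6284, -0.0998, 0.1608]
ee_rot: [0.005, 0.705, 0.709, 0.003]
contact_force: [2.5, -0.2, -3.3]
width: 0.0493
gripper_force: 53.4
collar_top [([252.8, 282.8], 0.79)]
tall_collar [([253.3, 227.9], 0.69)]
pos [ 0.6236 -0.0987  0.1535] tooly 0.3 q6 -0.272 row d [-0.2696 -0.2423  0.0674] spin 0.2202 alt -0.2798 F [-0.7  0.4 -4.6] t 13.0 tz [-0.003  0.001 -1.   ]
```

```bash
python3 -m creep '[[0.4,-0.03,-0.02,0,0.022],[0.4,-0.06,-0.05,0,0.044],[0.4,-0.1,-0.08,0,0.066],[0.4,-0.14,-0.12,0,0.088],[0.4,-0.18,-0.16,0,0.11],[0.4,-0.22,-0.2,0,0.132],[0.4,-0.25,-0.23,0,0.154],[0.4,-0.27,-0.242,0.02,0.176],[0.4,-0.27,-0.242,0.04,0.198],[0.4,-0.27,-0.242,0.055,0.22]]'; python3 -m creep '[[0.4,0,0,0,0],[0.4,0,0,0,0]]'; python3 go.py .503 -.234 .105 -79
python3 c.py w9 foot_top collar_top collar_lugs
```

```text
clock: 14.0
position: [0.5022, -0.2341, 0.1241]
ee_rot: [-0.002, 0.996, 0.093, -0.002]
contact_force: [-0.3, -0.1, -4.0]
width: 0.0494
gripper_force: 53.2
clock: 14.2
position: [0.5035, -0.2341, 0.1255]
ee_rot: [-0.001, 0.995, 0.098, -0.001]
contact_force: [0.5, -0.1, -3.5]
width: 0.0493
gripper_force: 53.2
pos [ 0.5035 -0.2341  0.1255] tooly -78.8 q6 0.814 row d [-0.0008 -0.0003  0.0411] spin 0.0006 alt -0.4994 F [ 0.5 -0.1 -3.5] t 14.2 tz [-0.003  0.002 -1.   ]
foot_top []
collar_top [([252.0, 280.3], 0.65)]
collar_lugs []
```

```bash
python3 -m creep '[[0.4,0,0,0.015,0],[0.4,0,0,0.03,0],[0.4,0,0,0.04,0],[0.4,0,0,0.044,0],[0.4,0,0,0.047,0],[0.4,0,0,0.05,0],[0.4,0,0,0.053,0],[0.4,0,0,0.053,0]]'; python3 go.py .503 -.234 .0937 -79
```

```text
clock: 15.2
position: [0.5045, -0.2348, 0.1006]
ee_rot: [-0.0, 0.995, 0.096, -0.0]
contact_force: [0.8, -0.3, -4.0]
width: 0.0491
gripper_force: 53.2
pos [ 0.5045 -0.2348  0.1006] tooly -78.9 q6 0.817 row d [-0.0026 -0.0021  0.0137] spin 0.0002 alt -0.4998 F [ 0.8 -0.3 -4. ] t 15.2 tz [-0.  0. -1.]
```

```bash
python3 -m creep '[[0.4,0,0,0.002,0],[0.4,0,0,0.004,0],[0.4,0,0,0.006,0],[0.4,0,0,0.008,0],[0.4,0,0,0.01,0],[0.4,0,0,0.01,0]]'; python3 go.py .503 -.234 .0937 -79
```

```text
clock: 15.8
position: [0.504, -0.2345, 0.0953]
ee_rot: [-0.0, 0.995, 0.096, -0.001]
contact_force: [-1.9, 1.3, -3.5]
width: 0.0495
gripper_force: 53.3
pos [ 0.504  -0.2345  0.0953] tooly -78.9 q6 0.817 row d [-0.0017 -0.0013  0.0032] spin 0.0002 alt -0.4998 F [-1.9  1.3 -3.5] t 15.8 tz [-0.001  0.001 -1.   ]
```

Almost fully in, with no resistance. Continuing gently to home.

```bash
python3 -m creep '[[0.4,0,0,0.002,0],[0.4,0,0,0.004,0],[0.4,0,0,0.006,0],[0.4,0,0,0.007,0],[0.4,0,0,0.007,0]]'; python3 go.py .503 -.234 .0937 -79
```

```text
clock: 16.3
position: [0.504, -0.2345, 0.0942]
ee_rot: [-0.0, 0.995, 0.097, -0.0]
contact_force: [-6.0, 4.0, 10.8]
width: 0.0493
gripper_force: 55.0
pos [ 0.504  -0.2345  0.0942] tooly -78.9 q6 0.817 row d [-0.0018 -0.0013  0.0009] spin 0.0002 alt -0.4998 F [-6.   4.  10.8] t 16.3 tz [-0.  0. -1.]
```

```bash
python3 -m creep '[[0.4,0,0,-0.003,0],[0.8,0,0,-0.003,0],[0.8,0,0,-0.003,0],[0.8,0,0,-0.003,0],[0.8,0,0,-0.06,0],[0.8,0,0,-0.14,0],[0.8,0,0,-0.22,0],[0.8,0,0,-0.3,0],[0.8,-0.06,0,-0.3,0],[0.8,-0.12,0,-0.3,0]]' 40; python3 c.py w10 foot_top collar_top tall_collar; python3 go.py .45 .15 .25 0.3
```

```text
clock: 17.3
position: [0.4466, -0.2473, 0.2439]
ee_rot: [0.002, 0.995, 0.097, 0.002]
contact_force: [-1.2, -0.2, -0.6]
width: 0.0681
gripper_force: 0.0
foot_top [([254.5, 116.0], 0.68)]
collar_top [([252.6, 122.7], 0.89)]
tall_collar [([256.4, 113.9], 0.98), ([251.2, 115.9], 0.35)]
pos [ 0.4458 -0.2468  0.2425] tooly -79.0 q6 0.736 row d [ 0.1597 -0.7773 -0.0155] spin -0.2203 alt 0.2797 F [ 0.7 -1.3  0. ] t 17.5 tz [ 0.002 -0.001 -1.   ]
```

```bash
python3 z.py w10 252.6,122.7,.117 256.4,113.9,.062 254.5,116,.062; python3 -m creep '[[0.8,0.02,-0.09,0,-0.022],[0.8,0.04,-0.18,0,-0.044],[0.8,0.06,-0.27,0,-0.066],[0.8,0.08,-0.36,0,-0.088],[0.8,0.1,-0.45,0,-0.11],[0.8,0.11,-0.54,0,-0.132],[0.8,0.12,-0.62,0,-0.154],[0.8,0.14,-0.69,0,-0.176],[0.8,0.15,-0.75,0,-0.198],[0.8,0.15,-0.75,0,-0.22]]' | head -2; python3 -m creep '[[0.8,0,0,0,0],[0.8,0,0,0,0]]'|head -2; python3 c.py w11 v_head short_collar rack_stud; python3 go.py .45 .186 .096 0.3
```

```text
[ 0.5017 -0.2352  0.117 ]
[ 0.5063 -0.2383  0.062 ]
[ 0.5037 -0.2367  0.062 ]
clock: 18.5
position: [0.448, 0.1404, 0.242]
clock: 18.7
position: [0.4478, 0.1365, 0.242]
v_head [([305.0, 304.5], 0.94), ([257.2, 105.5], 0.93)]
short_collar [([349.4, 109.3], 0.86)]
rack_stud []
pos [0.4474 0.1356 0.2422] tooly 0.1 q6 0.143 row d [0.1008 0.0053 0.2923] spin -0.0005 alt 0.4995 F [ 0.4 -1.3  0. ] t 18.9 tz [ 0.  0. -1.]
```

```bash
cat > vfit.py <<'E'
from h import *
import pickle
from scipy.optimize import minimize
eyes_im=eyes.get_image('wrist')
rs=eyes.regions_of('wrist','v_head');im=eyes_im
for r in rs: print(r['bbox'],round(r['confidence'],2),int(r['mask'].sum()),im['frame'][r['mask']].mean(0).astype(int))
pr=proj(im,[.4518,.19,.093]);print(pr)
m=min(rs,key=lambda r:np.hypot((r['bbox'][0]+r['bbox'][2])/2-pr[0],(r['bbox'][1]+r['bbox'][3])/2-pr[1]))['mask']
n=np.array([.003,-.5,.866]);n/=np.linalg.norm(n);px=np.array([.006,.866,.5]);px-=n*(px@n);px/=np.linalg.norm(px);py=np.cross(n,px)
pts=[]
for a in np.radians(np.arange(0,360,15)):
    for h in(0,.022): pts.append([.03*np.cos(a),np.clip(.03*np.sin(a),-.025,.025),h])
for a in np.radians([180,150,210,60,40,80,-60,-40,-80]): pts.append([.03*np.cos(a),np.clip(.03*np.sin(a),-.025,.025),-.009])
for x in(-.032,.032):
    for y in(-.025,.025):
        for h in(.022,.054): pts.append([x,y,h])
pts=np.array(pts)
def iou(x,y,yaw):
    o=np.array([x,y,.0698]);c,s=np.cos(yaw),np.sin(yaw)
    P=[proj(im,o+(c*p[0]-s*p[1])*px+(s*p[0]+c*p[1])*py+p[2]*n) for p in pts]
    k=np.zeros(m.shape,np.uint8);cv2.fillConvexPoly(k,cv2.convexHull(np.float32(P)).round().astype(np.int32),1);k=k>0
    return (k&m).sum()/(k|m).sum()
best=max((iou(x,y,np.radians(w)),x,y,w) for x in np.arange(.444,.460,.002) for y in np.arange(.197,.211,.002) for w in range(-45,46,5))
print(best);
for w in range(-90,91,15): print(w,round(max(iou(best[1]+d,best[2],np.radians(w)) for d in(-.002,0,.002)),3),end=' ')
E
python3 vfit.py
```

```text
[265.0, 266.0, 316.3, 325.1] 0.97 2095 [ 80 165 100]
[227.2, 80.9, 292.7, 163.5] 0.86 4063 [121 122 123]
[258.73634918 122.18106465]
(np.float64(0.8492892976588629), np.float64(0.452), np.float64(0.20500000000000002), 0)
-90 0.728 -75 0.722 -60 0.693 -45 0.692 -30 0.712 -15 0.781 0 0.849 15 0.773 30 0.713 45 0.688 60 0.693 75 0.724 90 0.734
```

```bash
python3 -m creep '[[0.8,0.06,0.009,0.05,0],[0.8,0.105,0.009,0.12,0],[0.8,0.105,0.009,0.2,0],[0.8,0.105,0.009,0.26,0],[0.8,0.105,0.009,0.29,0],[0.8,0.105,0.009,0.296,0],[0.8,0.105,0.009,0.296,0]]' 30; python3 -m creep '[[0.4,0,0,0,0],[0.4,0,0,0,0],[0.4,0,0,0,0],[0.4,0,0,0,0],[0.4,0,0,0,0],[0.4,0,0,0,0]]'
```

```text
clock: 19.7
position: [0.4517, 0.1884, 0.0941]
ee_rot: [-0.0, 0.706, 0.708, -0.0]
contact_force: [0.1, -0.1, -0.8]
width: 0.0684
gripper_force: 0.0
clock: 20.3
position: [0.4522, 0.1887, 0.0954]
ee_rot: [0.001, 0.706, 0.709, 0.001]
contact_force: [-0.3, -1.2, 6.0]
width: 0.05
gripper_force: 32.2
```

```bash
python3 -m creep '[[0.4,-0.005,0,-0.009,0],[0.4,-0.01,0,-0.017,0],[0.4,-0.015,0,-0.026,0],[0.4,-0.02,0,-0.035,0],[0.4,-0.025,0,-0.043,0],[0.4,-0.035,0,-0.061,0],[0.4,-0.045,0,-0.078,0],[0.4,-0.055,0,-0.095,0],[0.4,-0.07,0,-0.16,0],[0.4,-0.07,0,-0.2,0]]'; python3 c.py w12 v_head short_collar; python3 go.py .625 -.125 .2 0.3
```

```text
clock: 21.3
position: [0.4521, 0.1525, 0.1963]
ee_rot: [0.001, 0.706, 0.708, 0.0]
contact_force: [0.6, 0.2, -6.1]
width: 0.0496
gripper_force: 34.2
v_head [([251.3, 208.1], 0.92), ([307.4, 341.2], 0.83)]
short_collar [([359.2, 127.7], 0.75)]
pos [0.4526 0.1534 0.1957] tooly 0.2 q6 0.177 row d [-0.5583  0.3424 -0.0077] spin -0.0002 alt 0.4998 F [ 0.1  1.1 -5.1] t 21.45 tz [ 0.004  0.001 -1.   ]
```

```bash
python3 - <<'E'
from h import *
im=eyes.get_image('wrist');s=manip.get_state();M=RT(s['ee_rot'])
rs=eyes.regions_of('wrist','v_head');m=max(rs,key=lambda r:r['mask'][190:240,230:280].sum())['mask']
n=np.array([.003,-.5,.866]);px=np.array([.006,.866,.5]);py=np.cross(n,px)
g=np.array(s['position'])-M[:,2]*.005; o=g-.0325*n
for h in(.004,0,-.003,-.006,-.008):
    row=''
    for a in range(-75,76,10):
        t=np.radians(a);u=proj(im,o+.03*np.cos(t)*px+np.clip(.03*np.sin(t),-.025,.025)*py+h*n).round().astype(int)
        row+='%d:%3d '%(m[u[1],u[0]],im['frame'][u[1],u[0]].mean())
    print(h,row)
b=m.any(1).nonzero()[0];
for r in range(b[0],b[0]+14): c=m[r].nonzero()[0];print(r,c.min(),c.max(),len(c),end=' | ')
E
python3 -m creep '[[0.4,-0.07,0.05,0,0],[0.4,-0.14,0.1,0,0],[0.4,-0.21,0.15,0,0],[0.4,-0.28,0.2,0,0],[0.4,-0.35,0.25,0,0],[0.4,-0.42,0.3,0,0],[0.4,-0.49,0.342,0,0],[0.4,-0.557,0.344,0.04,0],[0.4,-0.557,0.344,0.12,0],[0.4,-0.557,0.344,0.2,0]]'; python3 -m creep '[[0.4,0,0,0,0],[0.4,0,0,0,0],[0.4,0,0,0.03,0],[0.4,0,0,0.05,0],[0.4,0,0,0.05,0]]';python3 go.py .625 -.125 .049 .3
```

```text
0.004 1:111 1: 83 1: 81 1: 90 1: 97 1:105 1:109 1:114 1:120 1:122 1:118 1:115 1:111 0:101 0:101 1:108 
0 1: 82 1: 83 1: 84 1: 91 1: 98 1:109 1:112 0:114 0:115 0:117 0:101 1:117 1:112 0:104 0:103 0:105 
-0.003 1: 82 1: 83 1:108 1:114 0:130 0:124 0:128 0:125 0:116 0:111 0: 98 1: 92 1:105 0:104 0:102 0:104 
-0.006 1: 87 1: 94 1: 78 1: 98 0:168 0:178 0:145 0:102 0:103 0:105 0:111 0: 92 0: 98 0:106 0:105 0:102 
-0.008 1: 87 1:113 1: 84 1: 96 0:164 0:145 0:145 0:105 0:102 0:104 0:105 0:113 0:100 0:101 0:102 0:109 
174 219 220 2 | 175 218 291 29 | 176 216 293 48 | 177 215 294 60 | 178 215 294 70 | 179 214 295 82 | 180 213 296 84 | 181 213 296 84 | 182 212 297 86 | 183 212 297 86 | 184 211 297 87 | 185 211 298 88 | 186 211 298 88 | 187 211 298 88 | clock: 22.55
position: [0.6244, -0.1253, 0.0914]
ee_rot: [-0.001, 0.706, 0.708, -0.0]
contact_force: [0.3, 0.4, -5.9]
width: 0.05
gripper_force: 33.3
clock: 23.05
position: [0.6248, -0.1237, 0.0693]
ee_rot: [-0.0, 0.705, 0.709, -0.0]
contact_force: [-0.3, 0.7, -4.8]
width: 0.0498
gripper_force: 35.1
pos [ 0.6248 -0.1237  0.0693] tooly 0.3 q6 -0.31 row d [-0.0027  0.0005  0.0407] spin 0.0 alt -0.5 F [-0.3  0.7 -4.8] t 23.05 tz [-0.001  0.    -1.   ]
```

```bash
python3 -m creep '[[0.4,0,0,0.012,0],[0.4,0,0,0.024,0],[0.4,0,0,0.03,0],[0.4,0,0,0.036,0],[0.4,0,0,0.04,0],[0.4,0,0,0.044,0],[0.4,0,0,0.044,0]]' 20; python3 go.py .625 -.125 .049 .3
```

```text
clock: 23.75
position: [0.625, -0.1241, 0.0482]
ee_rot: [0.0, 0.705, 0.709, 0.0]
contact_force: [-2.1, 0.2, 2.1]
width: 0.05
gripper_force: 36.2
pos [ 0.625  -0.1241  0.0482] tooly 0.3 q6 -0.31 row d [-0.0018  0.0001 -0.0016] spin -0.0001 alt 0.4999 F [-2.1  0.2  2.1] t 23.75 tz [ 0. -0. -1.]
```

```bash
python3 -m creep '[[0.4,0,0,0.004,0],[0.4,0.009,0,0.005,0],[0.4,0.019,0,0.007,0],[0.4,0.028,0,0.01,0],[0.4,0.036,0,0.013,0],[0.4,0.045,0,0.017,0],[0.4,0.053,0,0.021,0],[0.4,0.055,0,0.023,0],[0.4,0.055,0,0.023,0]]' 20;  python3 -m creep '[[0.4,0,0,0.001,0],[0.4,0,0,0.001,0]]'
```

```text
clock: 24.65
position: [0.6248, -0.0971, 0.0378]
ee_rot: [0.001, 0.705, 0.709, -0.0]
contact_force: [-4.2, -0.1, 8.5]
width: 0.0494
gripper_force: 39.1
clock: 24.85
position: [0.6248, -0.0971, 0.0378]
ee_rot: [0.001, 0.705, 0.709, -0.0]
contact_force: [-4.5, 0.9, 11.4]
width: 0.0498
gripper_force: 39.4
```

```bash
python3 -m creep '[[0.8,0,0,0,0],[0.8,0,0,0,0],[0.8,0,0,0,0],[0.8,0,0,-0.08,0],[0.8,0,0,-0.17,0],[0.8,0,0,-0.25,0],[0.8,-0.06,0,-0.324,0],[0.8,-0.13,0,-0.324,0],[0.8,-0.13,0,-0.324,0],[0.8,-0.13,0,-0.324,0]]'
cat > vf2.py <<'E'
from h import *
im=eyes.get_image('wrist');print([(np.round(d['centre'],1).tolist(),round(d['confidence'],2),atz(im,d['centre'],.009).round(4)) for d in eyes.place_of('wrist','v_head')])
rs=eyes.regions_of('wrist','v_head')
def ok(r):
    c=im['frame'][r['mask']].mean(0);return c[1]<1.25*c[0]
rs=[r for r in rs if ok(r)];m=rs[0]['mask'];print(rs[0]['bbox'],m.sum())
pts=[]
for a in np.radians(np.arange(0,360,15)):
    for h in(0,.022): pts.append([.03*np.cos(a),np.clip(.03*np.sin(a),-.025,.025),h])
for a in np.radians([180,150,210,60,40,80,-60,-40,-80]): pts.append([.03*np.cos(a),np.clip(.03*np.sin(a),-.025,.025),-.009])
for x in(-.032,.032):
    for y in(-.025,.025):
        for h in(.022,.054): pts.append([x,y,h])
pts=np.array(pts)
def iou(x,y,yaw,tilt):
    from scipy.spatial.transform import Rotation as R
    A=(R.from_rotvec([np.radians(tilt),0,0])*R.from_euler('z',np.radians(90+yaw))).as_matrix()
    Q=pts@A.T;Q[:,2]-=Q[:,2].min();Q+=[x,y,0]
    k=np.zeros(m.shape,np.uint8);cv2.fillConvexPoly(k,cv2.convexHull(np.float32([proj(im,q) for q in Q])).round().astype(np.int32),1);k=k>0
    return (k&m).sum()/(k|m).sum()
g=sorted(((iou(x,y,w,t),x,y,w,t) for x in np.arange(.619,.632,.002) for y in np.arange(-.108,-.089,.002) for w in(-6,-3,0,3,6) for t in(0,10,20)),reverse=True)
for q in g[:6]: print(np.round(q,4))
E
python3 vf2.py;python3 go.py .6243 -.0990 .040 .3
```

```text
clock: 25.85
position: [0.6249, -0.1621, 0.1967]
ee_rot: [-0.0, 0.706, 0.708, 0.0]
contact_force: [-0.1, 0.0, -0.1]
width: 0.0682
gripper_force: 0.0
[([159.9, 104.8], 0.82, array([ 0.5214, -0.0929,  0.009 ])), ([253.5, 114.3], 0.67, array([ 0.6239, -0.1029,  0.009 ]))]
[224.4, 78.6, 285.6, 150.7] 3649
[ 0.8922  0.625  -0.098   0.      0.    ]
[ 0.8922  0.625  -0.1     0.      0.    ]
[ 0.8897  0.625  -0.1    -3.      0.    ]
[ 0.8894  0.625  -0.098  -3.      0.    ]
[ 0.8842  0.625  -0.1     3.      0.    ]
[ 0.8825  0.627  -0.098   0.      0.    ]
pos [ 0.6247 -0.1606  0.1962] tooly 0.3 q6 -0.365 row d [1.228e-01 3.000e-04 3.125e-01] spin 0.0 alt -0.5 F [ 0.5 -0.5 -0.1] t 26.0 tz [-0.002  0.001 -1.   ]
```

```bash
python3 -m creep '[[0.8,0.06,0,0.05,0],[0.8,0.122,0,0.1,0],[0.8,0.122,0,0.16,0],[0.8,0.122,0,0.22,0],[0.8,0.122,0,0.28,0],[0.8,0.122,0,0.305,0],[0.8,0.122,0,0.311,0],[0.8,0.122,0,0.311,0]]' 50; python3 -m creep '[[0.4,0,0,0,0],[0.4,0,0,0,0],[0.4,0,0,0,0],[0.4,0,0,0,0],[0.4,0,0,0,0],[0.4,0,0,0,0]]'; python3 -m creep '[[0.4,0,0,-0.02,0],[0.4,0,0,-0.08,0],[0.4,0,0,-0.16,0],[0.4,0,0,-0.25,0],[0.4,0,0,-0.29,0],[0.4,0,0,-0.29,0],[0.4,0,0,-0.29,0]]'; python3 go.py .5035 -.2345 .18 -79
```

```text
clock: 26.8
position: [0.6252, -0.1003, 0.0419]
ee_rot: [0.0, 0.705, 0.709, 0.0]
contact_force: [0.7, 0.7, 0.2]
width: 0.0684
gripper_force: 0.0
clock: 27.4
position: [0.6259, -0.1009, 0.0434]
ee_rot: [0.001, 0.705, 0.709, 0.001]
contact_force: [-0.3, 0.9, 5.6]
width: 0.0492
gripper_force: 54.2
clock: 28.1
position: [0.6237, -0.1003, 0.1856]
ee_rot: [-0.001, 0.705, 0.709, -0.001]
contact_force: [-1.0, -0.5, -5.6]
width: 0.0494
gripper_force: 54.1
pos [ 0.6237 -0.1003  0.1856] tooly 0.3 q6 -0.274 row d [-0.2672 -0.2416  0.0115] spin 0.2202 alt -0.2798 F [-1.  -0.5 -5.6] t 28.1 tz [-0.002  0.001 -1.   ]
```

```bash
python3 -m creep '[[0.4,-0.03,-0.02,0,0.022],[0.4,-0.06,-0.05,0,0.044],[0.4,-0.1,-0.08,0,0.066],[0.4,-0.14,-0.12,0,0.088],[0.4,-0.18,-0.16,0,0.11],[0.4,-0.22,-0.2,0,0.132],[0.4,-0.25,-0.23,0,0.154],[0.4,-0.267,-0.242,0,0.176],[0.4,-0.268,-0.242,0,0.198],[0.4,-0.268,-0.242,0.006,0.22]]'|head -2; python3 -m creep '[[0.4,0,0,0,0],[0.4,0,0,0,0],[0.4,0,0,0,0]]'; python3 go.py .503 -.2345 .162 -79
python3 c.py w13 collar_top v_head
```

```text
clock: 29.1
position: [0.5026, -0.2348, 0.1809]
clock: 29.4
position: [0.504, -0.2347, 0.1826]
ee_rot: [-0.001, 0.995, 0.098, -0.001]
contact_force: [0.2, -0.1, -5.6]
width: 0.0493
gripper_force: 53.8
pos [ 0.504  -0.2347  0.1826] tooly -78.8 q6 0.814 row d [-0.0019 -0.0008  0.0412] spin 0.0005 alt -0.4995 F [ 0.2 -0.1 -5.6] t 29.4 tz [-0.002  0.001 -1.   ]
collar_top []
v_head [([252.5, 223.7], 0.88), ([124.6, 127.6], 0.65)]
```

```bash
python3 -m creep '[[0.4,-0.001,0,0.015,0],[0.4,-0.001,0,0.03,0],[0.4,-0.001,0,0.04,0],[0.4,-0.001,0,0.044,0],[0.4,-0.001,0,0.047,0],[0.4,-0.001,0,0.05,0],[0.4,-0.001,0,0.052,0],[0.4,-0.001,0,0.052,0]]'; python3 go.py .503 -.2345 .150 -79
```

```text
clock: 30.35
position: [0.504, -0.2352, 0.1576]
ee_rot: [-0.0, 0.995, 0.096, 0.0]
contact_force: [-0.5, 0.0, -5.5]
width: 0.0492
gripper_force: 54.0
pos [ 0.504  -0.2352  0.1576] tooly -78.9 q6 0.816 row d [-0.0016 -0.0018  0.0153] spin 0.0002 alt -0.4998 F [-0.5  0.  -5.5] t 30.35 tz [ 0.  0. -1.]
```

```bash
python3 -m creep '[[0.4,0,0,0.002,0],[0.4,0,0,0.004,0],[0.4,0,0,0.006,0],[0.4,0,0,0.008,0],[0.4,0,0,0.01,0],[0.4,0,0,0.01,0]]'; python3 go.py .503 -.2345 .150 -79
```

```text
clock: 30.95
position: [0.5036, -0.235, 0.1523]
ee_rot: [-0.0, 0.995, 0.096, -0.0]
contact_force: [-0.8, 1.2, -4.2]
width: 0.0494
gripper_force: 54.0
pos [ 0.5036 -0.235   0.1523] tooly -78.9 q6 0.816 row d [-0.001  -0.0012  0.0047] spin 0.0002 alt -0.4998 F [-0.8  1.2 -4.2] t 30.95 tz [-0.001  0.001 -1.   ]
```

```bash
python3 -m creep '[[0.4,0,0,0.002,0],[0.4,0,0,0.004,0],[0.4,0,0,0.005,0],[0.4,0,0,0.006,0],[0.4,0,0,0.006,0]]'; python3 go.py .503 -.2345 .150 -79
```

```text
clock: 31.45
position: [0.5037, -0.2349, 0.1514]
ee_rot: [0.0, 0.995, 0.097, 0.0]
contact_force: [-4.1, 3.9, 8.0]
width: 0.0491
gripper_force: 55.5
pos [ 0.5037 -0.2349  0.1514] tooly -78.9 q6 0.816 row d [-0.0013 -0.0012  0.0028] spin 0.0002 alt -0.4998 F [-4.1  3.9  8. ] t 31.45 tz [ 0.  0. -1.]
```

```bash
python3 -m creep '[[0.4,0,0,0.001,0],[0.4,0,0,0.002,0],[0.4,0,0,0.002,0]]';python3 -m creep '[[0.4,0,0,-0.005,0],[0.8,0,0,-0.005,0],[0.8,0,0,-0.005,0],[0.8,0,0,-0.005,0],[0.8,0,0,-0.06,0],[0.8,0,0,-0.12,0],[0.8,0,0,-0.2,0],[0.8,-0.08,0,-0.25,0],[0.8,-0.16,0,-0.25,0],[0.8,-0.18,0,-0.25,0]]'; python3 -m creep '[[0.8,0,0,0,0],[0.8,0,0,0,0]]' | head -2
cat > fin.py <<'E'
from h import *
for cam in('wrist','top','scene'):
    im=eyes.get_image(cam)
    c=np.array([.503,-.2348]);R=Ro.from_euler('z',11,degrees=True).as_matrix()
    rs=eyes.regions_of(cam,'v_head');u=proj(im,[*c,.145])
    rs=[r for r in rs if r['bbox'][0]-5<u[0]<r['bbox'][2]+5 and r['bbox'][1]-5<u[1]<r['bbox'][3]+5]
    if not rs: print(cam,'none');continue
    for dz in(0,.009):
        P=np.array([proj(im,R@np.array([x,y,z])+[*c,.117+dz]) for x in(-.032,.032) for y in(-.025,.025) for z in(.022,.054)]);
        print(cam,dz,'model bbox',P.min(0).round(1),P.max(0).round(1))
    for r in rs: print('  seen',np.round(r['bbox'],1),round(r['confidence'],2))
    print([(np.round(d['centre'],1).tolist(),round(d['confidence'],2)) for d in eyes.place_of(cam,'v_head')],'exp',proj(im,[*c,.117]).round(1),'ride',proj(im,[*c,.126]).round(1))
E
python3 fin.py
```

```text
clock: 31.75
position: [0.5038, -0.2349, 0.1514]
ee_rot: [0.0, 0.995, 0.097, 0.0]
contact_force: [-5.5, 4.6, 12.1]
width: 0.0491
gripper_force: 56.1
clock: 32.75
position: [0.4132, -0.2531, 0.2749]
ee_rot: [0.001, 0.995, 0.096, 0.0]
contact_force: [0.2, -0.2, -1.0]
width: 0.0683
gripper_force: 0.0
clock: 32.95
position: [0.4165, -0.2527, 0.2735]
wrist 0 model bbox [219.7  38.7] [286.7 125.7]
wrist 0.009 model bbox [218.2  36.4] [288.1 127. ]
  seen [216.7  36.9 288.  125.3] 0.63
[([250.1, 84.1], 0.91), ([148.3, 45.5], 0.7)] exp [253.5  85.6] ride [253.4  85.4]
top 0 model bbox [379.4 185.5] [408.9 215.8]
top 0.009 model bbox [380.5 185.2] [410.3 215.7]
  seen [376.8 184.9 406.9 213.1] 0.63
[([326.3, 197.1], 0.91), ([388.5, 195.6], 0.85), ([176.7, 218.6], 0.74), ([385.2, 205.3], 0.7), ([142.5, 255.7], 0.68), ([376.7, 203.3], 0.43)] exp [388.7 201.6] ride [389.9 201.5]
scene 0 model bbox [322.3 222.6] [352.5 253.1]
scene 0.009 model bbox [322.6 220.1] [353.  250.7]
  seen [325.4 225.1 351.7 256.3] 0.94
[([300.2, 244.1], 0.72), ([338.2, 246.5], 0.63), ([171.7, 181.0], 0.56), ([207.7, 180.9], 0.54)] exp [335.5 247.5] ride [336.  245.2]
```

```bash
python3 -c "
from rig import manip
print(manip.sign_off())"
```

```text
the job is handed in; nothing more can be done
None
```

The pipe stand is built and handed in at about 33 s: the tall collar is seated in the foot ring, the V-head is seated in the collar and released, and the short collar was never gripped and stays on its stud. Both seatings were judged by contact height and force (at most 12 N at final seating) plus a numeric camera check of the V-head, because my picture views were used up.

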